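# Level the serving shelf and hold the level pressed on it

### The arm

A 6-joint arm with a two-finger parallel gripper is mounted at the origin on a cart in front of the work surface, level with it; the furniture and walls round the work are solid. World frame = base frame: x ahead of the robot, y to its left, z up, the work surface at z = 0. Lengths are in m, angles in rad, forces in N, time in s.
With the tool pointing down it reaches from about 0.275 to 1 m from the base axis. Payload 8.4 kg.
Tool frame: the origin (TCP) lies at the very end of the fingers, on their centre line; the grasp point (between the pads) lies 19 mm behind it; y points along the fingers, z is the direction in which the jaws open and shut, and the axes are right-handed (so a half turn about y gives the same grasp; the last joint's range is limited). The gripper opens to 85 mm and grips with 20 to 120 N. Pads are 22 mm wide; open, the fingers measure 114 mm over their backs; the gripper's body (76 mm by 85 mm) begins 54 mm behind the grasp point. The pads swing forward as they close: fully open they stand 13 mm farther back than shut.
Start: joints at [1.269, 0.353, 1.633, -0, 1.155, -0.002], TCP at [0.185, 0.597, 0.231] pointing down, gripper open.
Joint ranges: [-2.63, 2.63], [-0.92, 2.1], [0.06, 2.66], [-1.3, 4.44], [0, 2.69], [-3.02, 3.02]. Speed limits (rad/s): [2.22, 2.22, 2.79, 3.14, 3.14, 3.14].

### API

Orientations are given as a unit quaternion [x, y, z, w].
In Python, from bench import arm gives the robot as it stands.
- The arm moves only by the tool servo_tool, never from a script. Its argument "increments" is a list that holds one entry, the list of rows, each a list of 5 numbers: the opening, from 0 (shut) to 1 (fully open), then the shift along the world's x, y, z in mm, then the turn about the world's z in rad. In form: [[[claw, dx, dy, dz, turn], ...]]. A call has 1 to 5 rows; each row shifts and turns the commanded pose from where the row before left it; what a row does not reach is not made up. A row lasts 1/8 s, in which the tool goes at most 62.5 mm and 10.7 degrees, less where a joint would pass 70% of its speed; a pose out of reach is approached as far as the arm can. A call is refused whole if a number of a shift passes 62.5 or a number of a turn 0.188, either way. A call with a gripper value outside its range is refused whole. The fingers move at their own pace and stop on an object; "force" is the grip in N (left out, the last holds). Time passes only in rows, so rows that do not move let the fingers close. It gives the time, the measured TCP pose, the force and the opening at its end, in the units of the state.
- arm.state(): the state, without advancing time (a new reading comes with each control period).
- arm.get_image(name): name is "scene" or "top" or "wrist"; returns (picture, depth): 400x640x3 uint8, blue, green, red; 400x640 float32, m along the optical axis (not along the pixel's ray), 0 where there is no reading.
- arm.get_calibration(name): a dict with "mtx" (3x3 intrinsics, pixels), "rvec" (rotation vector, rad) and "tvec" (3), from world to camera coordinates, as OpenCV has them. Camera axes: x right, y down, z forward; pixel columns grow to the right and rows downward; lengths in m; the calibration is good to about 2 mm. A picture is of the moment at which its call begins: read the wrist's pose just before it. get_calibration takes no time and is no camera call; for the wrist camera it gives the pose at the moment of the call.
- arm.sign_off(): hands the job in, once; it reports no verdict.
The state is a dict: "clock": time; "qpos": joint angles; "joint_vel": joint speeds; "tau": joint torques, N m; "tcp_pos": TCP position; "tcp_rot": TCP orientation; "ft_force": force on the tool from outside, world axes, zero at the start; "wrist_torque": the same for the moment, N m; "gripper_width": finger opening in m.
Only numpy, scipy, OpenCV 4.12 (cv2) and the standard library are available. Lean on these libraries where they do the work, as an engineer would, in place of code of your own. Each camera call takes 0.05 s, during which the arm holds its last target.

### The job

The serving shelf on the breakfast table is out of level. Lay the spirit level lengthwise on the middle of the board, let go and see from its bubble which end is low; then raise that low end with the wing knob of its stand until the bubble rests between the two lines (leave the knob of the higher end as it is). Then press the level down onto the board, gently but firmly, and finish while you are still pressing it, so that a colleague can tighten the lock nuts; the bubble must stay between the lines under your push, and the board, the jug, the glass, the honey jar and the sugar caddy stay where they are.

Things in the scene. Friction and masses are not known exactly. Their poses are not given: they have to be found in the camera images.
- level: Loose spirit level 240 x 28 x 46 mm, 0.35 kg: aluminium bar (26 wide, 44 high), black end caps. Origin: centre of the underside; own x = length, z up. The vial lies in a 80 mm window in mid-top; press on the solid top, 44 mm above the underside, 45 to 105 mm either side of the middle. Can be taken across its width at the middle. Starts flat on the table, right of the shelf.
- bubble (a joint): Place of the pale bubble (18 mm long) in the vial, in m along the level's own +x from the middle; it reaches at most 0.026 either way and rests between the two black lines while within about 0.004 of 0. It runs to the HIGHER end: it shifts 2 mm for each 1 mrad of slope and needs about 1.5 s to come to rest.
- shelf: The shelf board: light wood, 158 mm deep (own x, away from the robot), 420 mm long (own y), 18 mm thick, 0.9 kg. Origin at the centre of its underside, z up. It lies loose on the brackets of the two stands, 300 mm apart, its underside about 62 mm above the table; at the start one end lies 2 to 4 mm lower.
- knob_a_grip (a point): Stand a, wing knob: upright black plate 46 mm long (own x), 13 thick (own y), 36 high; the point is its middle, on the vertical screw axis, 117 mm above the table, 36 above the board's top, 20 in front of the board (robot side). Clockwise from above raises this end of the board, 1.27 mm a radian; the knob turns in place (0.1 N m), keeps its height and stays as left.
- knob_b_grip (a point): The same point on the wing knob of stand b. The two stands look alike and either may be the left one.
- rest_a_pad (a point): Middle of the top of the bracket of stand a, on which that end of the board lies (99.5 mm behind the screw's axis).
- rest_b_pad (a point): The same point on the bracket of stand b.
- milk_jug: White jug, 115 x 170 x 170 mm, left of the shelf. Loose; origin at the centre of its underside. Leave it alone.
- glass_1: Clear tumbler, 81 mm across, 93 mm high, left of the shelf. Loose; origin at the centre of its underside. Leave it alone.
- honey_jar: Jar with a black lid, 65 mm across, 86 mm high, right of the shelf. Loose; origin at the centre of its underside. Leave it alone.
- sugar_caddy: Small black caddy with sugar packets, 52 x 66 x 71 mm, right of the shelf. Loose; origin at the centre of its underside. Leave it alone.

How it is judged:
By the outcome, as a careful person would: the job done as asked, in the order asked, and still so for the second after the job is handed in, while the arm keeps its last pose, push and grip.
It also fails if it takes over 67 s, if anything falls off the work surface, if the arm or the gripper's body presses on something with over 40 N, if the wrist force passes 120 N, or if a joint passes its speed limit or range.

## Working session

There is one attempt and no reset: what is moved stays moved. The work goes in short steps, Python scripts to look and compute and a tool call to move; the robot and the scene stay as the last step left them, time stands still between calls to the robot, and variables do not carry over. Pictures are saved under pics/ and viewed, and the job is handed in when it is done.

Besides the shell and the picture viewer there is one more tool, called after "Call:" by a JSON object that holds its "api" and its "payload", one argument or row to a line. servo_tool: Moves the arm, as the interface text tells. Its arguments: {"type":"object","properties":{"increments":{"type":"array","items":{"type":"array","items":{"type":"array","items":{"type":"number"}}}},"force":{"type":"number"}},"required":["increments"]}

```bash
mkdir -p pics; ls
cat > h.py <<'E'
import numpy as np,cv2
from bench import arm
def cal(n):
    c=arm.get_calibration(n);R=cv2.Rodrigues(np.array(c['rvec'],float))[0];return np.array(c['mtx'],float),R,np.array(c['tvec'],float).ravel()
def pts(depth,c):
    K,R,t=c;v,u=np.mgrid[0:depth.shape[0],0:depth.shape[1]]
    X=np.stack([(u-K[0,2])/K[0,0]*depth,(v-K[1,2])/K[1,1]*depth,depth],-1)
    return (X-t)@R
def ray(u,v,z,c):
    K,R,t=c;d=R.T@np.array([(u-K[0,2])/K[0,0],(v-K[1,2])/K[1,1],1]);o=-R.T@t
    return o+d*(z-o[2])/d[2]
E
python3 - <<'E'
from h import *
for n in ['scene','top','wrist']:
    c=cal(n); p,d=arm.get_image(n); cv2.imwrite(f'pics/{n}0.png',p); np.savez(f'{n}0.npz',p=p,d=d,K=c[0],R=c[1],t=c[2]); print(n,-c[1].T@c[2],c[1][2])
print(arm.state())
E
```

```text
pics
scene [-0.07100927 -0.54135411  1.04448305] [ 0.48351268  0.43225704 -0.76116315]
top [ 0.21940852 -0.00478086  1.59219171] [ 0.2131887   0.00124816 -0.97701024]
wrist [0.11315311 0.6185352  0.37368158] [ 0.2789011  -0.08785507 -0.95629266]
{'clock': 0.15, 'qpos': array([ 1.26860668e+00,  3.53491250e-01,  1.63394543e+00, -8.77062386e-06,
        1.15524404e+00, -2.40197361e-03]), 'joint_vel': array([ 0.00106973, -0.00105504, -0.00282389,  0.00067309,  0.0001636 ,
       -0.00078538]), 'tau': array([-1.11641828e-04, -6.05636072e+01, -3.42339492e+01,  1.49876955e-04,
        6.00187268e-03, -2.74315892e-05]), 'tcp_pos': array([0.18446739, 0.59677122, 0.23074044]), 'tcp_rot': array([ 0.6995587 , -0.10564879,  0.10553768, -0.69879736]), 'ft_force': array([-0.42868537, -0.4212521 ,  0.29085107]), 'wrist_torque': array([-0.00500951,  0.03315971, -0.05030163]), 'gripper_width': 0.08540741189639423}
```

View pics/scene0.png

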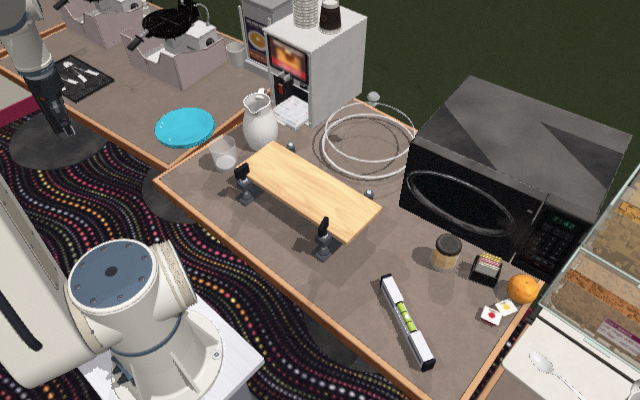

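View pics/top0.png

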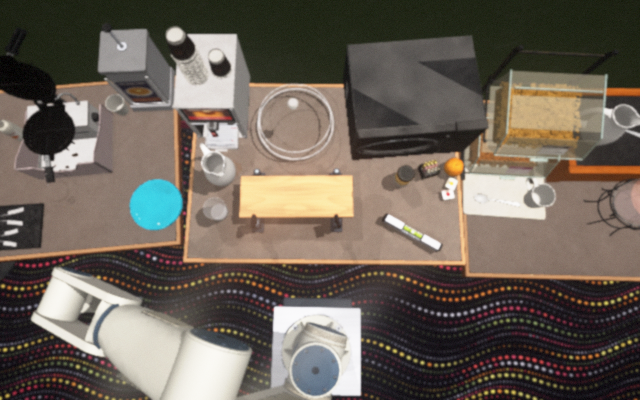

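View pics/wrist0.png

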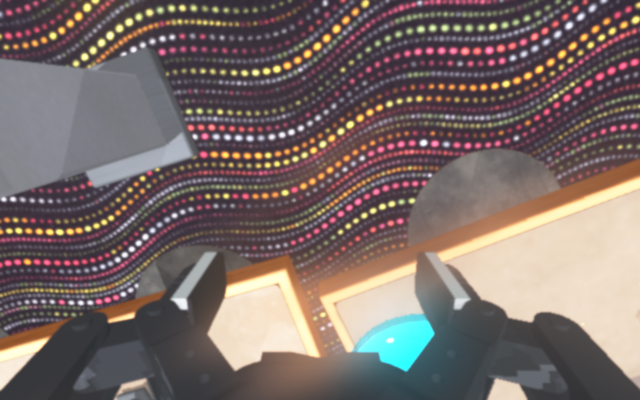

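The scene view shows the board at about (245–380, 140–240) and the knobs at (241,172) and (324,228). The level runs from (383,278) to (430,366), with its green vial at (406,318). The top view has the board at (240–353, 175–217) and the level at (385–440, 215–248). Next I measure them.

Run:
```python
from h import *
for n in ['scene','top']:
    f=np.load(n+'0.npz');p,d=f['p'],f['d'];c=(f['K'],f['R'],f['t']);W=pts(d,c)
    hsv=cv2.cvtColor(p,cv2.COLOR_BGR2HSV)
    ok=d>0
    tab=ok&(abs(W[...,2])<.02)&(W[...,0]>.3)&(W[...,0]<.7)&(abs(W[...,1])<.4); print(n,'table z',np.median(W[...,2][tab]))
    # board
    m=ok&(abs(W[...,2]-.08)<.012)&(W[...,0]>.3)&(W[...,0]<.9)&(abs(W[...,1])<.5)&(hsv[...,1]>60)&(hsv[...,2]>120)
    nl,lab,st,ce=cv2.connectedComponentsWithStats(m.astype(np.uint8)); i=1+np.argmax(st[1:,4]); P=W[lab==i]
    r=cv2.minAreaRect(P[:,:2].astype(np.float32)*1000); print('board',r,P[:,2].mean(), st[i])
    A=np.c_[P[:,:2]-P[:,:2].mean(0),np.ones(len(P))];print(' plane',np.linalg.lstsq(A,P[:,2],rcond=None)[0])
    # level
    m=ok&(abs(W[...,2]-.045)<.012)&(W[...,0]>.3)&(W[...,0]<.8)&(W[...,1]<-.15)&(W[...,1]>-.6)
    nl,lab,st,ce=cv2.connectedComponentsWithStats(m.astype(np.uint8))
    for i in range(1,nl):
        if st[i,4]>60:
            P=W[lab==i]; print(' lvl?',st[i],cv2.minAreaRect(P[:,:2].astype(np.float32)*1000),P[:,2].mean())
    # knobs
    m=ok&(W[...,2]>.1)&(W[...,2]<.15)&(W[...,0]>.25)&(W[...,0]<.6)&(abs(W[...,1])<.4)
    nl,lab,st,ce=cv2.connectedComponentsWithStats(m.astype(np.uint8))
    for i in range(1,nl):
        if st[i,4]>8:
            P=W[lab==i];T=P[P[:,2]>.125]; print(' knob',st[i],P.min(0),P.max(0),cv2.minAreaRect(T[:,:2].astype(np.float32)*1000) if len(T)>3 else '')
```

```text
scene table z 0.00020753452849538997
board ((554.3575439453125, 87.46546173095703), (168.79905700683594, 425.62408447265625), 1.5197492837905884) 0.07922132194110597 [ 236  141  146  105 6175]
 plane [ 0.00249833 -0.00594304  0.07922132]
 lvl? [407 202 106  57 664] ((732.2825317382812, -303.3484191894531), (10.070606231689453, 306.995849609375), 5.90220308303833) 0.04453872241952279
 lvl? [432 248  27  19 142] ((629.383544921875, -330.50543212890625), (38.198001861572266, 67.5830307006836), 27.00122833251953) 0.045166210314980484
 lvl? [471 255  31  28 261] ((677.7978515625, -424.09197998046875), (54.07475280761719, 66.68670654296875), 17.993104934692383) 0.04402731931163391
 lvl? [513 256  42  25 263] ((752.852783203125, -512.0073852539062), (8.984203338623047, 104.08868408203125), 5.017836570739746) 0.04476240030368144
 lvl? [ 381  274   55   94 1024] ((431.1495666503906, -351.50396728515625), (239.9891357421875, 29.510494232177734), 61.16080093383789) 0.042935934902724474
 lvl? [507 274  32  29 362] ((683.3406372070312, -519.0292358398438), (63.13580322265625, 71.47265625), 0.1817
[... 1093 characters left out ...]
[419 163  21  14  86] ((680.5881958007812, -425.2315979003906), (53.414608001708984, 67.12073516845703), 17.744041442871094) 0.044655067185315776
 lvl? [382 213  61  38 428] ((433.9147033691406, -352.531494140625), (239.08151245117188, 29.528419494628906), 61.08361053466797) 0.04503546978859672
 knob [250 214   7  14  67] [0.42791704 0.22150873 0.10334916] [0.47102298 0.23888804 0.13987799] ((449.5268859863281, 231.74917602539062), (12.929628372192383, 43.4471435546875), 87.3342514038086)
 knob [334 214   7  13  58] [ 0.43459552 -0.07970893  0.1002956 ] [ 0.47722068 -0.05766875  0.14166011] ((456.65740966796875, -68.17239379882812), (44.36316680908203, 13.047130584716797), 20.82951545715332)
```

Call:
{"api": "servo_tool", "payload": {
  "increments": [
    [[0.7,14,-53,0,-0.1],[0.7,14,-53,0,-0.1],[0.7,14,-53,0,-0.1],[0.7,14,-53,0,-0.1],[0.7,14,-53,0,-0.1]]
  ],
  "force": 50
}}

```text
clock: 0.78
tcp_pos: [0.2547, 0.3304, 0.2312]
tcp_rot: [0.651, -0.276, 0.276, -0.651]
ft_force: [1.2, -0.2, 0.0]
gripper_width: 0.0596
```

Call:
{"api": "servo_tool", "payload": {
  "increments": [
    [[0.7,14,-53,0,-0.1],[0.7,14,-53,0,-0.1],[0.7,14,-53,0,-0.1],[0.7,14,-53,0,-0.1],[0.7,14,-53,0,-0.1]]
  ]
}}

```text
clock: 1.4
tcp_pos: [0.3247, 0.0655, 0.2315]
tcp_rot: [-0.562, 0.428, -0.429, 0.563]
ft_force: [0.9, 0.2, -0.1]
gripper_width: 0.0597
```

Call:
{"api": "servo_tool", "payload": {
  "increments": [
    [[0.7,14,-53,0,-0.1],[0.7,14,-53,0,-0.1],[0.7,14,-53,0,-0.1],[0.7,14,-53,0,-0.1],[0.7,14,-53,0,-0.1]]
  ]
}}

```text
clock: 2.02
tcp_pos: [0.3946, -0.1999, 0.2313]
tcp_rot: [0.438, -0.555, 0.555, -0.439]
ft_force: [1.1, 0.1, -0.5]
gripper_width: 0.06
```

Call:
{"api": "servo_tool", "payload": {
  "increments": [
    [[0.7,13,-51,-30,-0.09],[0.7,13,-51,-30,-0.09],[0.7,12,-50,-30,-0.09],[0.7,0,0,-40,0],[0.7,0,0,0,0]]
  ]
}}

```text
clock: 2.65
tcp_pos: [0.4304, -0.3486, 0.0984]
tcp_rot: [-0.362, 0.61, -0.606, 0.36]
ft_force: [0.0, 0.7, 0.6]
gripper_width: 0.0602
```

Run:
```python
from h import *
c=cal('wrist'); p,d=arm.get_image('wrist'); cv2.imwrite('pics/w1.png',p)
s=arm.state();print(s['tcp_pos'],s['tcp_rot'])
W=pts(d,c);m=(d>0)&(abs(W[...,2]-.045)<.01)&(np.hypot(W[...,0]-.4325,W[...,1]+.352)<.15)
nl,lab,st,ce=cv2.connectedComponentsWithStats(m.astype(np.uint8));i=1+np.argmax(st[1:,4]);P=W[lab==i]
print(st[i],cv2.minAreaRect(P[:,:2].astype(np.float32)*1000),P[:,2].mean())
```

```text
[ 0.43151054 -0.34903752  0.10039234] [-0.36147094  0.60921602 -0.60675914  0.36060776]
[  302    14    51   343 12102] ((433.8346252441406, -349.3326721191406), (232.4219970703125, 27.658384323120117), 61.329750061035156) 0.0440122718777701
```

View pics/w1.png

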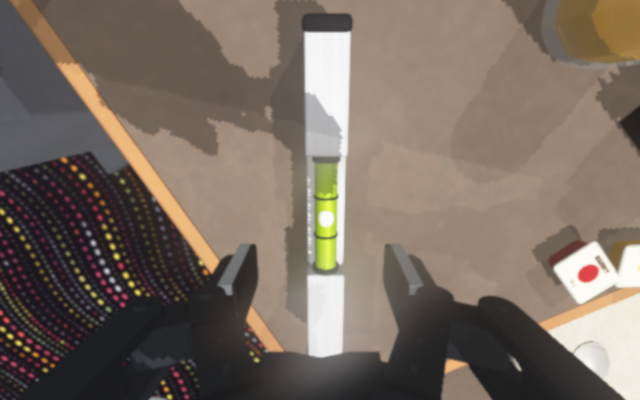

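The wrist view shows the level upright between the fingers at column 326, with the bubble at (326,218), centred on the flat table. I go down and grip.

Call:
{"api": "servo_tool", "payload": {
  "increments": [
    [[0.7,0,0,-40,0],[0.7,0,0,-32,0],[0.7,0,0,-13,0],[0.3,0,0,0,0],[0.1,0,0,0,0]]
  ]
}}

```text
clock: 3.32
tcp_pos: [0.4335, -0.3504, 0.018]
tcp_rot: [0.361, -0.607, 0.609, -0.361]
ft_force: [-4.2, 4.6, 27.7]
gripper_width: 0.0249
```

Call:
{"api": "servo_tool", "payload": {
  "increments": [
    [[0.1,0,0,0,0],[0.1,0,0,0,0],[0.1,0,0,20,0],[0.1,0,0,50,0],[0.1,0,0,50,0]]
  ]
}}

```text
clock: 3.95
tcp_pos: [0.4323, -0.3497, 0.1382]
tcp_rot: [-0.361, 0.608, -0.608, 0.361]
ft_force: [1.2, -1.6, -3.4]
gripper_width: 0.0246
```

Call:
{"api": "servo_tool", "payload": {
  "increments": [
    [[0.1,0,20,50,0],[0.1,15,50,20,0.066],[0.1,15,52,0,0.066],[0.1,15,52,0,0.066],[0.1,15,52,0,0.066]]
  ]
}}

```text
clock: 4.58
tcp_pos: [0.4928, -0.1222, 0.2073]
tcp_rot: [0.438, -0.554, 0.555, -0.439]
ft_force: [0.8, -0.6, -3.7]
gripper_width: 0.0246
```

Call:
{"api": "servo_tool", "payload": {
  "increments": [
    [[0.1,15,52,0,0.066],[0.1,15,52,0,0.066],[0.1,15,52,0,0.066],[0.1,14,52,0,0.066],[0.1,0,0,0,0]]
  ]
}}

```text
clock: 5.2
tcp_pos: [0.5522, 0.0875, 0.207]
tcp_rot: [-0.508, 0.491, -0.492, 0.509]
ft_force: [-0.2, -0.4, -2.8]
gripper_width: 0.0244
```

Run:
```python
from h import *
from scipy.spatial.transform import Rotation as Ro
s=arm.state();z=Ro.from_quat(s['tcp_rot']).as_matrix()[:,2];print(s['tcp_pos'],np.degrees(np.arctan2(z[1],z[0])),s['ft_force'],s['qpos'])
for n in ['scene','wrist']:
    c=cal(n); p,d=arm.get_image(n); cv2.imwrite(f'pics/{n}2.png',p); np.savez(f'{n}2.npz',p=p,d=d,K=c[0],R=c[1],t=c[2])
```

```text
[0.55223504 0.08750277 0.20704882] 1.9229496302496012 [-0.22046955 -0.42554151 -2.77655617] [1.53962717e-01 2.75722889e-01 1.80143480e+00 9.33846234e-04
 1.06280007e+00 1.19946565e-01]
```

View pics/wrist2.png

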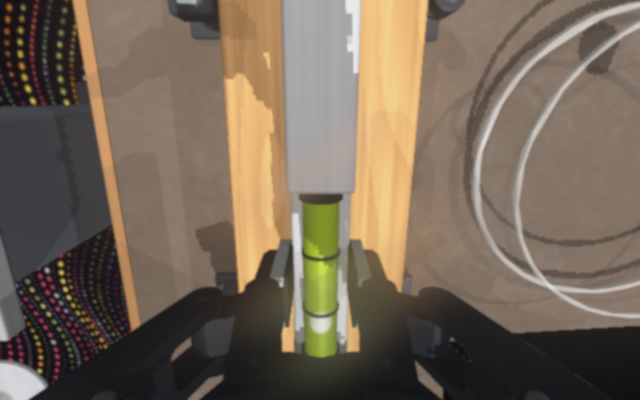

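View pics/scene2.png

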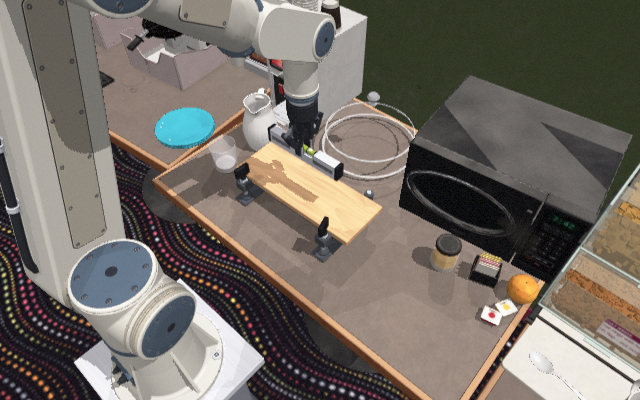

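The level sits over the board's middle: it is at wrist column 321, with the board edges at about 222 and 418. I lower it.

Call:
{"api": "servo_tool", "payload": {
  "increments": [
    [[0.1,0,-3,-45,0],[0.1,0,0,-35,0],[0.1,0,0,-20,0],[0.1,0,0,0,0],[0.1,0,0,0,0]]
  ]
}}

```text
clock: 5.92
tcp_pos: [0.5521, 0.0805, 0.1074]
tcp_rot: [-0.507, 0.493, -0.493, 0.507]
ft_force: [0.1, -0.2, -2.5]
gripper_width: 0.0245
```

Call:
{"api": "servo_tool", "payload": {
  "increments": [
    [[0.1,0,0,-4,0],[0.1,0,0,-2,0],[0.1,0,0,0,0]]
  ]
}}

```text
clock: 6.3
tcp_pos: [0.5516, 0.0812, 0.1004]
tcp_rot: [-0.507, 0.493, -0.493, 0.507]
ft_force: [-1.1, -0.5, -2.3]
gripper_width: 0.0246
```

Call:
{"api": "servo_tool", "payload": {
  "increments": [
    [[0.1,0,2,-1,0],[0.1,0,0,-1,0],[0.1,0,0,0,0]]
  ]
}}

```text
clock: 6.68
tcp_pos: [0.5515, 0.0832, 0.0982]
tcp_rot: [0.507, -0.493, 0.493, -0.507]
ft_force: [-0.3, -0.3, -2.7]
gripper_width: 0.0244
```

```bash
cat > lv.py <<'E'
from h import *
def lvl(n='scene',save=None):
    c=cal(n); p,d=arm.get_image(n)
    if save: cv2.imwrite(f'pics/{save}.png',p)
    return p,d,c
E
python3 - <<'E'
from lv import *
p,d,c=lvl('scene')
cv2.imwrite('pics/s3.png',cv2.resize(p[90:270,180:420],None,fx=3.3,fy=3.3,interpolation=cv2.INTER_CUBIC))
E
```

```text
(no output)
```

View pics/s3.png

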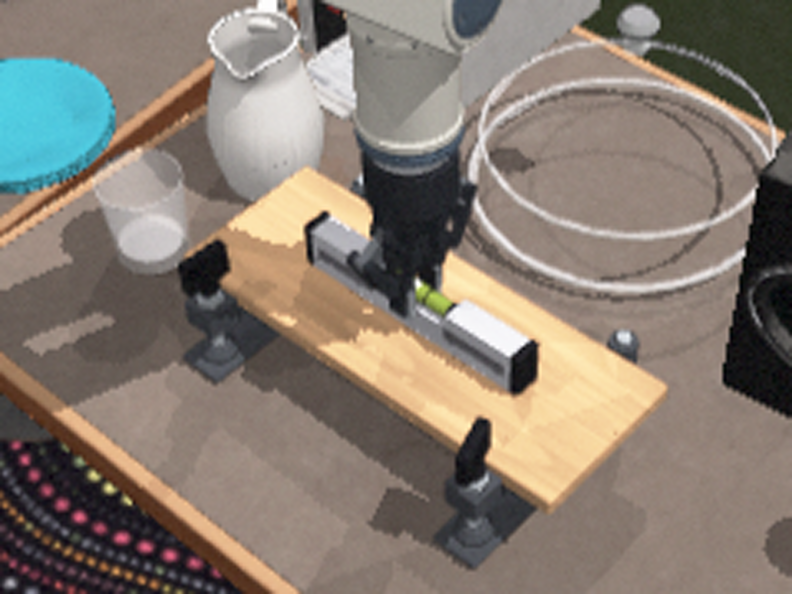

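The level is just above the board and mid-length; the force still shows its full weight. I continue down.

Call:
{"api": "servo_tool", "payload": {
  "increments": [
    [[0.1,0,0,-1,0],[0.1,0,0,0,0]]
  ]
}}

```text
clock: 6.98
tcp_pos: [0.5517, 0.0831, 0.0973]
tcp_rot: [-0.507, 0.493, -0.493, 0.507]
ft_force: [0.7, 0.1, -3.4]
gripper_width: 0.0245
```

Call:
{"api": "servo_tool", "payload": {
  "increments": [
    [[0.1,0,0,-1,0],[0.1,0,0,0,0]]
  ]
}}

```text
clock: 7.22
tcp_pos: [0.5517, 0.0832, 0.0968]
tcp_rot: [-0.507, 0.493, -0.493, 0.507]
ft_force: [-2.2, 0.0, 5.2]
gripper_width: 0.0242
```

Call:
{"api": "servo_tool", "payload": {
  "increments": [
    [[0.4,0,0,0,0],[0.6,0,0,0,0],[0.6,0,0,20,0],[0.6,0,0,50,0],[0.6,0,0,50,0]]
  ]
}}

```text
clock: 7.85
tcp_pos: [0.5513, 0.083, 0.2173]
tcp_rot: [0.507, -0.493, 0.493, -0.507]
ft_force: [1.6, 1.2, 0.3]
gripper_width: 0.0512
```

Call:
{"api": "servo_tool", "payload": {
  "increments": [
    [[0.6,-13,19,0,0.186],[0.6,-13,19,0,0.186],[0.6,-13,19,0,0.186],[0.6,-13,19,0,0.186],[0.6,-13,19,0,0.186]]
  ]
}}

```text
clock: 8.48
tcp_pos: [0.4862, 0.1787, 0.2163]
tcp_rot: [-0.675, 0.211, -0.211, 0.675]
ft_force: [-0.4, -0.6, 0.3]
gripper_width: 0.051
```

Call:
{"api": "servo_tool", "payload": {
  "increments": [
    [[0.6,-13,18,0,0.186],[0.6,-13,18,0,0.186],[0.6,-12,18,0,0.186],[0.6,0,0,0,0],[0.6,0,0,0,0]]
  ]
}}

```text
clock: 9.1
tcp_pos: [0.4489, 0.2318, 0.2163]
tcp_rot: [0.707, -0.02, 0.02, -0.707]
ft_force: [-0.2, -0.1, -0.1]
gripper_width: 0.0512
```

Run:
```python
from lv import *
from scipy.spatial.transform import Rotation as Ro
s=arm.state();z=Ro.from_quat(s['tcp_rot']).as_matrix()[:,2];print(s['clock'],s['tcp_pos'],np.degrees(np.arctan2(z[1],z[0])),s['ft_force'],s['qpos'])
p,d,c=lvl('scene'); np.savez('s4.npz',p=p,d=d,K=c[0],R=c[1],t=c[2])
cv2.imwrite('pics/s4.png',cv2.resize(p[100:240,200:400],None,fx=4,fy=4,interpolation=cv2.INTER_CUBIC))
p,d,c=lvl('wrist','w4');np.savez('w4.npz',p=p,d=d,K=c[0],R=c[1],t=c[2])
```

```text
9.1 [0.44885651 0.23183807 0.21628743] 86.75453382355538 [-0.2054916  -0.08452544 -0.12515801] [ 4.74018896e-01  1.82745745e-01  1.90125971e+00 -3.74459172e-04
  1.05743473e+00 -1.03994952e+00]
```

View pics/s4.png

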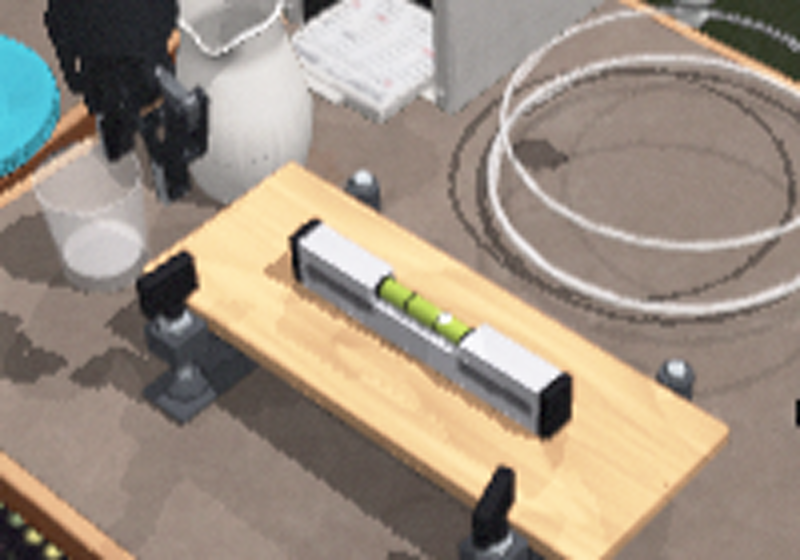

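View pics/w4.png

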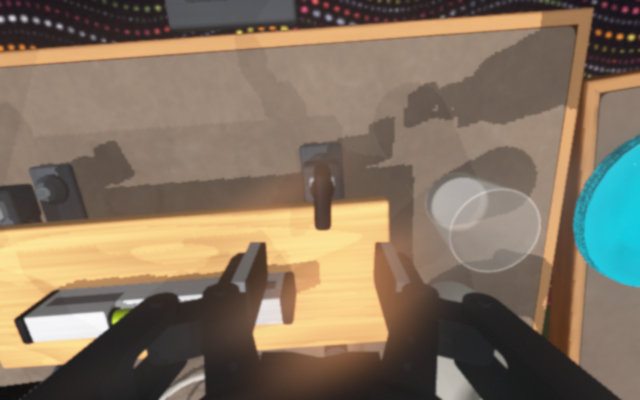

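The bubble is at (446,320) in the crop, right of the two lines at about (411,298) and (437,316). The right end is therefore high and the left end low, so the left knob has to be turned. I check the knob's pose and the clearances around it.

Run:
```python
from h import *
f=np.load('w4.npz');d=f['d'];c=(f['K'],f['R'],f['t']);W=pts(d,c)
m=(d>0)&(W[...,2]>.125)&(W[...,2]<.145)&(np.hypot(W[...,0]-.449,W[...,1]-.232)<.04)
P=W[m];print('knob',cv2.minAreaRect(P[:,:2].astype(np.float32)*1000),P.mean(0),len(P),P[:,2].max())
f=np.load('scene0.npz');d=f['d'];c=(f['K'],f['R'],f['t']);W=pts(d,c)
r=np.hypot(W[...,0]-.449,W[...,1]-.232)
for lo,hi in [(.08,.1),(.1,.145),(.145,.2)]:
    m=(d>0)&(W[...,2]>lo)&(W[...,2]<hi)&(r<.3)&(r>.035)&(W[...,1]>.235)&(W[...,0]>.3)
    print(lo,hi,r[m].min() if m.any() else None, W[m][np.argmin(r[m])] if m.any() else '')
# bubble
f=np.load('s4.npz');p=f['p'];c=(f['K'],f['R'],f['t']);W=pts(f['d'],c)
K,R,t=c
for y in np.arange(.04,.13,.002):
    q=R@np.array([.5515-(y-.084)*.028,y,.122])+t;u,v=(K@q)[:2]/q[2]
    print(round(y*1000),np.round(u),np.round(v),p[int(round(v)),int(round(u))])
```

```text
knob ((448.6114196777344, 232.91786193847656), (12.830094337463379, 45.153221130371094), 87.29759216308594) [0.44714124 0.2331248  0.13349735] 1033 0.1364202367982811
0.08 0.1 0.043424801117892924 [0.49169389 0.23993381 0.08026552]
0.1 0.145 0.19387274079921482 [0.61411297 0.33360879 0.10309498]
0.145 0.2 0.18787988377529458 [0.6004631  0.34316555 0.17193358]
40 318.0 184.0 [249 246 246]
42 317.0 183.0 [173 167 166]
44 317.0 183.0 [173 167 166]
46 316.0 182.0 [ 96 212 189]
48 316.0 182.0 [ 96 212 189]
50 315.0 182.0 [107 231 209]
52 315.0 181.0 [109 233 214]
54 314.0 181.0 [106 232 213]
56 314.0 181.0 [106 232 213]
58 313.0 180.0 [111 236 219]
60 312.0 180.0 [182 243 235]
62 312.0 180.0 [182 243 235]
64 311.0 179.0 [253 253 253]
66 311.0 179.0 [253 253 253]
68 310.0 179.0 [251 252 253]
70 310.0 178.0 [199 231 228]
72 309.0 178.0 [137 224 210]
74 309.0 178.0 [137 224 210]
76 308.0 177.0 [ 99 224 201]
78 307.0 177.0 [ 97 220 195]
80 307.0 177.0 [ 97 220 195]
82 306.0 176.0 [ 98 223 198]
84 306.0 176.0 [ 98 223 198]
86 305.0 176.0 [ 94 218 192]
88 305.0 175.0 [103 225 202]
90 304.0 175.0 [ 99 221 198]
92 304.0 175.0 [ 99 221 198]
94 303.0 174.0 [ 73 161 142]
96 303.0 174.0 [ 73 161 142]
98 302.0 174.0 [ 69 140 126]
100 302.0 173.0 [ 92 205 180]
102 301.0 173.0 [ 99 222 198]
104 300.0 173.0 [ 95 216 189]
106 300.0 172.0 [ 99 223 199]
108 299.0 172.0 [100 221 195]
110 299.0 172.0 [100 221 195]
112 298.0 171.0 [101 225 203]
114 298.0 171.0 [101 225 203]
116 297.0 171.0 [ 94 217 190]
118 297.0 170.0 [103 225 202]
120 296.0 170.0 [ 80 164 147]
122 296.0 170.0 [ 80 164 147]
124 295.0 169.0 [135 131 129]
126 295.0 169.0 [135 131 129]
128 294.0 169.0 [235 230 231]
```

Left knob measured at (448.6, 232.9) mm, plate yaw about −3°. The gripper is aligned and nothing nearby is in the way. The bubble is about −18 mm from the middle (toward −y), so the turn is roughly 2.1 rad clockwise. I go down, grip and turn.

Call:
{"api": "servo_tool", "payload": {
  "increments": [
    [[0.6,0,1,-50,0],[0.6,0,0,-45,0],[0.6,0,0,-22,0],[0.2,0,0,0,0],[0.0,0,0,0,0]]
  ],
  "force": 40
}}

```text
clock: 9.82
tcp_pos: [0.4494, 0.2332, 0.1002]
tcp_rot: [-0.707, 0.019, -0.02, 0.707]
ft_force: [0.7, -0.7, -0.6]
gripper_width: 0.0156
```

Call:
{"api": "servo_tool", "payload": {
  "increments": [
    [[0.0,0,0,0,0],[0.0,0,0,0,0]]
  ]
}}

```text
clock: 10.07
tcp_pos: [0.4495, 0.2333, 0.1004]
tcp_rot: [-0.707, 0.018, -0.02, 0.707]
ft_force: [0.8, -2.3, 3.2]
gripper_width: 0.0124
```

Gripped, with 12.4 mm between the fingers. I turn 1.5 rad first, gently.

Call:
{"api": "servo_tool", "payload": {
  "increments": [
    [[0.0,0,0,0,-0.1],[0.0,0,0,0,-0.15],[0.0,0,0,0,-0.15],[0.0,0,0,0,-0.15],[0.0,0,0,0,-0.15]]
  ]
}}

```text
clock: 10.7
tcp_pos: [0.4494, 0.2332, 0.1003]
tcp_rot: [-0.657, 0.261, -0.262, 0.657]
ft_force: [0.2, -4.4, 4.1]
gripper_width: 0.0124
```

Call:
{"api": "servo_tool", "payload": {
  "increments": [
    [[0.0,0,0,0,-0.15],[0.0,0,0,0,-0.15],[0.0,0,0,0,-0.15],[0.0,0,0,0,-0.15],[0.0,0,0,0,-0.15]]
  ]
}}

```text
clock: 11.32
tcp_pos: [0.4494, 0.2331, 0.1003]
tcp_rot: [-0.515, 0.484, -0.485, 0.516]
ft_force: [0.7, -3.8, 4.2]
gripper_width: 0.0123
```

```bash
cat > bub.py <<'E'
from lv import *
import sys
from scipy.spatial.transform import Rotation as Ro
s=arm.state();z=Ro.from_quat(s['tcp_rot']).as_matrix()[:,2];print(s['clock'],s['tcp_pos'],np.degrees(np.arctan2(z[1],z[0])),s['ft_force'],s['wrist_torque'])
p,d,c=lvl('scene'); cv2.imwrite(f'pics/{sys.argv[1]}.png',cv2.resize(p[140:215,260:360],None,fx=7,fy=7,interpolation=cv2.INTER_CUBIC))
K,R,t=c
g=p.astype(float);row=[]
for y in np.arange(.04,.13,.003):
    q=R@np.array([.5515-(y-.084)*.028,y,.1225])+t;u,v=(K@q)[:2]/q[2]
    row.append((round(y*1000),*cv2.getRectSubPix(p,(1,1),(u,v))[0,0][[0,1]]))
print(' '.join(f'{a}:{b}/{g}' for a,b,g in row))
E
python3 bub.py s5
```

```text
11.325 [0.44935966 0.23311551 0.10032878] 3.579630708463008 [ 0.67148469 -3.80748341  4.19583027] [-0.63087395 -0.03876273  0.08245405]
40:228/222 43:161/160 46:87/151 49:96/213 52:100/221 55:99/222 58:99/223 61:98/221 64:99/222 67:129/215 70:183/210 73:244/248 76:246/250 79:162/231 82:111/224 85:100/222 88:100/223 91:99/221 94:86/197 97:75/155 100:92/204 103:99/221 106:100/222 109:98/221 112:99/221 115:99/221 118:94/205 121:67/121 124:121/120 127:219/215
```

View pics/s5.png

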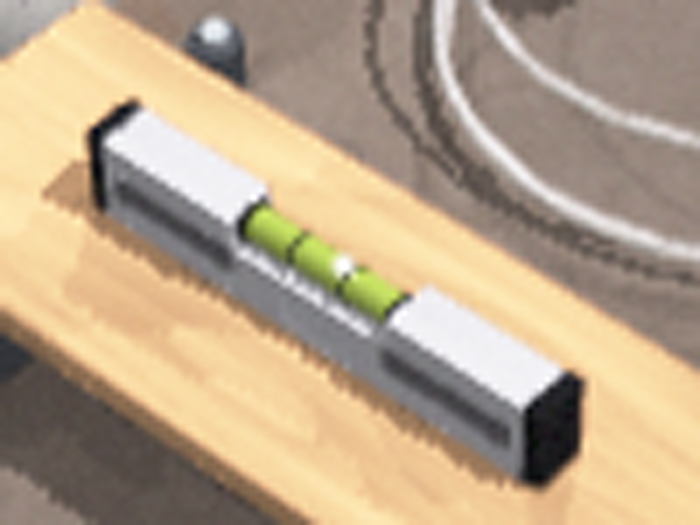

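Both lines are now visible, at about (294,240) and (344,280), and the bubble is at (344,266), moving toward the middle but still settling. I turn a bit more, then wait.

Call:
{"api": "servo_tool", "payload": {
  "increments": [
    [[0.0,0,0,0,-0.15],[0.0,0,0,0,-0.15],[0.0,0,0,0,-0.1],[0.0,0,0,0,0],[0.0,0,0,0,0]]
  ]
}}

```text
clock: 12.0
tcp_pos: [0.4493, 0.2331, 0.1003]
tcp_rot: [0.41, -0.575, 0.576, -0.411]
ft_force: [1.3, -3.4, 5.1]
gripper_width: 0.0127
```

Call:
{"api": "servo_tool", "payload": {
  "increments": [
    [[0.0,0,0,0,0],[0.0,0,0,0,0],[0.0,0,0,0,0],[0.0,0,0,0,0],[0.0,0,0,0,0]]
  ]
}}

```text
clock: 12.62
tcp_pos: [0.4493, 0.2331, 0.1003]
tcp_rot: [0.41, -0.575, 0.576, -0.411]
ft_force: [0.6, -4.4, 5.5]
gripper_width: 0.0124
```

Call:
{"api": "servo_tool", "payload": {
  "increments": [
    [[0.0,0,0,0,0],[0.0,0,0,0,0],[0.0,0,0,0,0],[0.0,0,0,0,0]]
  ]
}}

```text
clock: 13.12
tcp_pos: [0.4493, 0.2331, 0.1003]
tcp_rot: [0.41, -0.575, 0.576, -0.411]
ft_force: [0.7, -3.3, 6.4]
gripper_width: 0.0125
```

```bash
python3 bub.py s6
```

```text
13.125 [0.44927908 0.23310238 0.10032381] -19.016735976357623 [ 0.74037438 -3.34524651  6.39266145] [-0.68157819 -0.05334483 -0.03672808]
40:228/224 43:160/159 46:87/149 49:97/213 52:101/221 55:99/221 58:99/222 61:100/222 64:98/221 67:92/204 70:82/177 73:97/209 76:164/234 79:234/249 82:248/251 85:230/245 88:178/234 91:105/223 94:89/198 97:82/171 100:94/210 103:97/220 106:98/221 109:99/221 112:99/221 115:99/221 118:94/205 121:66/121 124:123/122 127:219/214
```

View pics/s6.png

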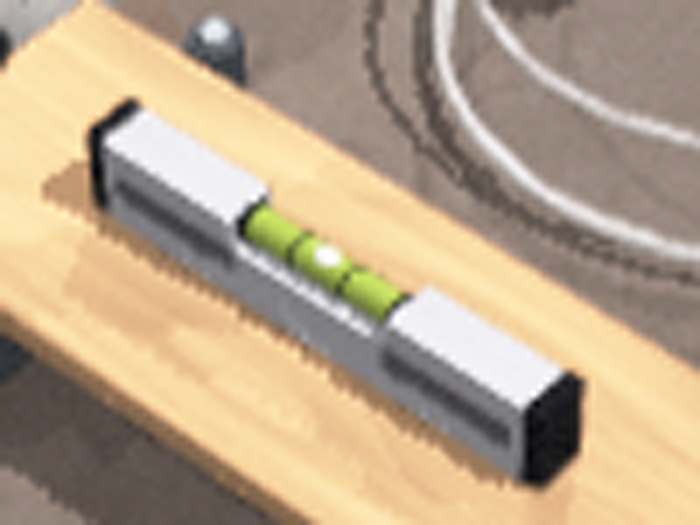

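The bubble is at (326,256), between the lines at (294,240) and (344,280), about 1 mm to the right of centre. I'll press on the left side, which can only push the bubble further right. So I add 0.15 rad, then let go and rise.

Call:
{"api": "servo_tool", "payload": {
  "increments": [
    [[0.0,0,0,0,-0.15],[0.0,0,0,0,0],[0.6,0,0,0,0],[0.6,0,0,0,0],[0.6,0,0,0,0]]
  ]
}}

```text
clock: 13.8
tcp_pos: [0.4485, 0.2332, 0.0993]
tcp_rot: [-0.366, 0.605, -0.605, 0.366]
ft_force: [0.2, 0.8, 0.5]
gripper_width: 0.0514
```

Call:
{"api": "servo_tool", "payload": {
  "increments": [
    [[0.6,0,0,30,0],[0.6,0,0,50,0],[0.6,0,0,40,0.12],[0,25,-20,0,0.13],[0,25,-20,0,0.13]]
  ]
}}

```text
clock: 14.42
tcp_pos: [0.4993, 0.193, 0.2201]
tcp_rot: [0.475, -0.524, 0.524, -0.476]
ft_force: [-0.8, -0.5, 0.5]
gripper_width: 0.0156
```

Call:
{"api": "servo_tool", "payload": {
  "increments": [
    [[0,25,-23,0,0.063],[0,25,-23,0,0.063],[0,0,0,-20,0],[0,0,0,0,0],[0,0,0,0,0]]
  ]
}}

```text
clock: 15.05
tcp_pos: [0.5485, 0.1474, 0.1996]
tcp_rot: [0.506, -0.494, 0.494, -0.506]
ft_force: [-0.7, -0.8, 0.8]
gripper_width: 0.0002
```

```bash
python3 bub.py s7
python3 - <<'E'
from lv import *
p,d,c=lvl('wrist','w7');np.savez('w7.npz',p=p,d=d,K=c[0],R=c[1],t=c[2])
f=c;W=pts(d,c)
m=(d>0)&(W[...,2]>.115)&(W[...,2]<.132)&(abs(W[...,0]-.55)<.03)&(W[...,1]<.22)&(W[...,1]>-.05)
P=W[m];print(cv2.minAreaRect(P[:,:2].astype(np.float32)*1000),np.median(P[:,2]),len(P))
E
```

```text
15.05 [0.54845643 0.14741208 0.19963042] 1.3365488774546084 [-0.66843131 -0.79540902  0.80281569] [0.06580796 0.05842822 0.00338493]
40:235/231 43:169/169 46:93/159 49:102/224 52:106/231 55:107/231 58:107/232 61:106/231 64:105/231 67:99/215 70:87/189 73:98/220 76:106/232 79:192/244 82:247/252 85:244/251 88:200/244 91:117/231 94:109/233 97:92/190 100:102/221 103:105/230 106:106/232 109:105/229 112:107/231 115:104/230 118:97/213 121:70/129 124:126/125 127:225/221
((552.0186767578125, 107.54569244384766), (27.626955032348633, 186.24021911621094), 1.96829092502594) 0.12444420881692367 4382
```

View pics/s7.png

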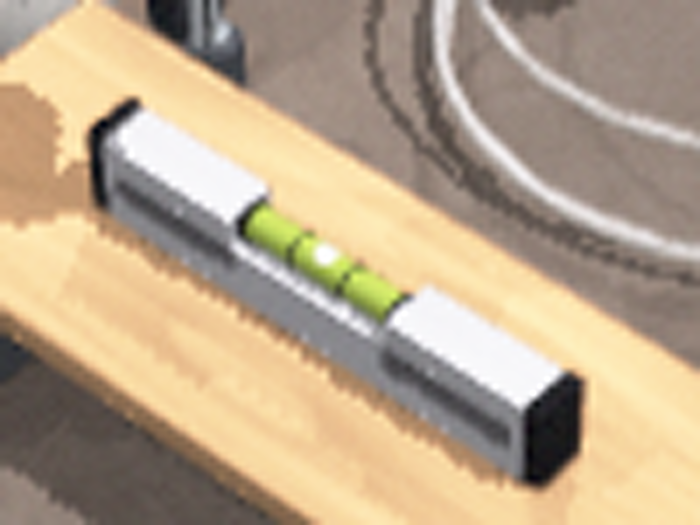

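View pics/w7.png

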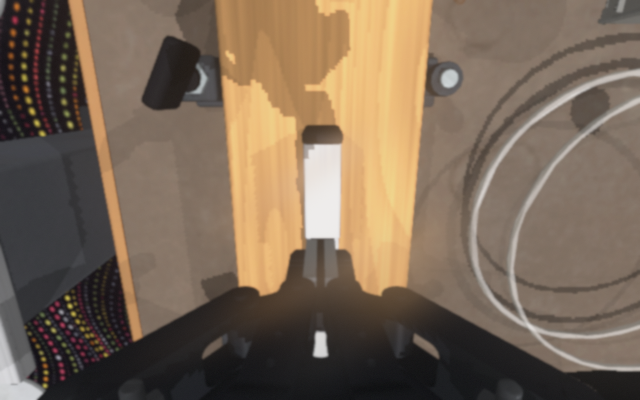

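The bubble reads about 84, between the lines at 70 and 97, after letting go. The fingers point at the solid left part of the level. I check the parallax of this reading on the first picture, where the level lay on the flat table, and go down meanwhile.

Run:
```python
from h import *
f=np.load('scene0.npz');p=f['p'];K,R,t=f['K'],f['R'],f['t']
a=np.radians(61.1);o=[]
for s in range(-45,46,3):
    q=R@np.array([.4325+s*.001*np.cos(a),-.352+s*.001*np.sin(a),.0425])+t;u,v=(K@q)[:2]/q[2]
    b=cv2.getRectSubPix(p,(1,1),(u,v))[0,0];o.append(f'{s}:{b[0]}/{b[1]}')
print(' '.join(o))
```

```text
-45:243/239 -42:244/241 -39:143/138 -36:55/85 -33:93/210 -30:102/227 -27:102/227 -24:103/227 -21:102/228 -18:104/228 -15:100/227 -12:71/149 -9:95/211 -6:120/230 -3:205/244 0:248/250 3:251/251 6:225/246 9:125/230 12:101/226 15:66/137 18:95/212 21:105/229 24:103/227 27:104/229 30:103/227 33:102/227 36:102/227 39:77/161 42:103/110 45:217/212
```

Call:
{"api": "servo_tool", "payload": {
  "increments": [
    [[0,2,0,-40,0],[0,0,0,-25,0],[0,0,0,-5,0],[0,0,0,0,0]]
  ]
}}

```text
clock: 15.65
tcp_pos: [0.5509, 0.1474, 0.13]
tcp_rot: [-0.506, 0.494, -0.494, 0.506]
ft_force: [0.3, -0.1, 0.0]
gripper_width: 0.0001
```

On the flat table the same method puts the bubble midway between the lines, so parallax adds no error. Pressing now in small steps.

Call:
{"api": "servo_tool", "payload": {
  "increments": [
    [[0,0,0,-3,0],[0,0,0,-1,0],[0,0,0,0,0]]
  ]
}}

```text
clock: 16.02
tcp_pos: [0.5507, 0.1472, 0.1256]
tcp_rot: [-0.506, 0.494, -0.494, 0.506]
ft_force: [0.6, -0.0, 1.3]
gripper_width: 0.0003
```

Call:
{"api": "servo_tool", "payload": {
  "increments": [
    [[0,0,0,-1,0],[0,0,0,0,0]]
  ]
}}

```text
clock: 16.27
tcp_pos: [0.5505, 0.1471, 0.1242]
tcp_rot: [0.506, -0.494, 0.494, -0.506]
ft_force: [0.2, 0.9, -0.2]
gripper_width: -0.0003
```

Call:
{"api": "servo_tool", "payload": {
  "increments": [
    [[0,0,0,-0.5,0],[0,0,0,0,0]]
  ]
}}

```text
clock: 16.52
tcp_pos: [0.5506, 0.1471, 0.124]
tcp_rot: [-0.506, 0.494, -0.494, 0.506]
ft_force: [-0.3, -0.3, 3.5]
gripper_width: -0.0001
```

Call:
{"api": "servo_tool", "payload": {
  "increments": [
    [[0,0,0,-0.5,0],[0,0,0,0,0]]
  ]
}}

```text
clock: 16.77
tcp_pos: [0.5507, 0.1472, 0.124]
tcp_rot: [-0.506, 0.494, -0.494, 0.506]
ft_force: [-3.4, -0.6, 9.3]
gripper_width: 0.0002
```

Call:
{"api": "servo_tool", "payload": {
  "increments": [
    [[0,0,0,-0.5,0],[0,0,0,0,0]]
  ]
}}

```text
clock: 17.02
tcp_pos: [0.5508, 0.1471, 0.1239]
tcp_rot: [-0.506, 0.494, -0.494, 0.506]
ft_force: [-3.6, -2.2, 13.0]
gripper_width: 0.0001
```

Call:
{"api": "servo_tool", "payload": {
  "increments": [
    [[0,0,0,-0.3,0],[0,0,0,0,0],[0,0,0,0,0],[0,0,0,0,0],[0,0,0,0,0]]
  ]
}}

```text
clock: 17.65
tcp_pos: [0.5509, 0.1471, 0.1239]
tcp_rot: [-0.505, 0.494, -0.494, 0.506]
ft_force: [-5.4, -2.0, 16.5]
gripper_width: 0.0
```

Call:
{"api": "servo_tool", "payload": {
  "increments": [
    [[0,0,0,0,0],[0,0,0,0,0],[0,0,0,0,0],[0,0,0,0,0],[0,0,0,0,0]]
  ]
}}

```text
clock: 18.27
tcp_pos: [0.5509, 0.1472, 0.1239]
tcp_rot: [-0.505, 0.494, -0.494, 0.506]
ft_force: [-5.0, -1.5, 16.1]
gripper_width: -0.0003
```

Call:
{"api": "servo_tool", "payload": {
  "increments": [
    [[0,0,0,0,0],[0,0,0,0,0],[0,0,0,0,0],[0,0,0,0,0]]
  ]
}}

```text
clock: 18.77
tcp_pos: [0.5508, 0.1472, 0.1239]
tcp_rot: [-0.506, 0.494, -0.494, 0.506]
ft_force: [-5.5, -1.6, 16.5]
gripper_width: 0.0004
```

```bash
python3 bub.py s8
python3 - <<'E'
from lv import *
p,d,c=lvl('scene','s8f')
E
```

```text
18.775 [0.55084538 0.14716589 0.12389526] 1.3218547390470408 [-5.53370577 -1.64438647 16.45907578] [-0.28657876  0.86408612 -0.01635066]
40:235/230 43:168/165 46:90/151 49:101/221 52:104/228 55:104/229 58:106/231 61:105/230 64:105/230 67:97/212 70:87/186 73:102/220 76:132/235 79:218/246 82:249/251 85:243/250 88:197/243 91:114/231 94:101/225 97:83/177 100:93/207 103:97/218 106:99/220 109:97/218 112:96/218 115:96/217 118:91/202 121:65/120 124:118/118 127:216/211
```

View pics/s8.png

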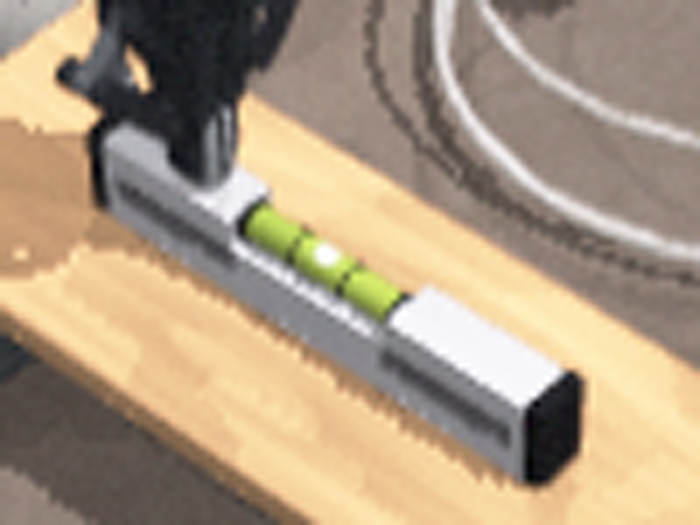

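View pics/s8f.png

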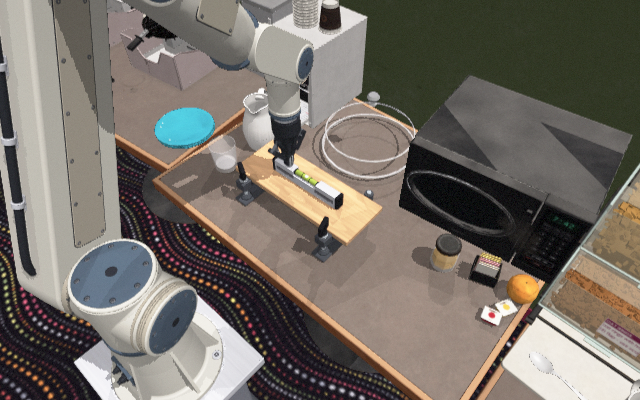

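The bubble is at (326,256), still between the lines and about 0.7 mm off centre, under a steady 16.5 N. I ease the sideways load a little and check again.

Call:
{"api": "servo_tool", "payload": {
  "increments": [
    [[0,-0.5,0,0,0],[0,0,0,0,0],[0,0,0,0,0],[0,0,0,0,0],[0,0,0,0,0]]
  ]
}}

```text
clock: 19.5
tcp_pos: [0.5507, 0.1471, 0.1239]
tcp_rot: [-0.505, 0.494, -0.495, 0.506]
ft_force: [-3.6, -2.5, 14.6]
gripper_width: 0.0
```

Call:
{"api": "servo_tool", "payload": {
  "increments": [
    [[0,0,0,0,0],[0,0,0,0,0],[0,0,0,0,0],[0,0,0,0,0],[0,0,0,0,0]]
  ]
}}

```text
clock: 20.12
tcp_pos: [0.5507, 0.1471, 0.1239]
tcp_rot: [-0.505, 0.494, -0.495, 0.506]
ft_force: [-2.3, -2.6, 14.1]
gripper_width: 0.0
```

```bash
python3 bub.py s9
python3 - <<'E'
from h import *
s=arm.state();print(s['ft_force'],s['clock'],np.abs(s['joint_vel']).max())
c=cal('scene');p,d=arm.get_image('scene');W=pts(d,c);hsv=cv2.cvtColor(p,cv2.COLOR_BGR2HSV)
W0=pts(np.load('scene0.npz')['d'],c);p0=np.load('scene0.npz')['p']
# static differences: front/right board corners, jar/caddy/glass/jug regions
for n,(a,b,x,y) in dict(glass=(205,135,242,175),jug=(243,92,262,135),jar=(428,230,465,275),caddy=(470,248,505,285),boardR=(340,195,385,245)).items():
    print(n,np.abs(p[b:y,a:x].astype(int)-p0[b:y,a:x]).mean())
E
```

```text
20.125 [0.55070577 0.14711706 0.12390146] 1.3198278858274508 [-2.32350142 -2.59535155 14.14408225] [-0.28682777  0.58358333 -0.01298828]
40:234/230 43:166/167 46:92/158 49:102/223 52:106/230 55:107/230 58:105/231 61:107/231 64:106/230 67:98/214 70:86/187 73:99/219 76:105/230 79:213/246 82:249/252 85:244/251 88:197/244 91:113/230 94:102/225 97:84/178 100:92/207 103:96/218 106:98/220 109:100/219 112:98/220 115:98/218 118:92/202 121:64/119 124:121/119 127:217/211
[-3.17662375 -1.58862096 14.47149851] 20.175 0.0013438700525072822
glass 9.245945945945946
jug 5.188494492044064
jar 3.79019019019019
caddy 4.398712998712999
boardR 7.312592592592592
```

Run:
```python
from bench import arm
print(arm.sign_off())
```

```text
the job is handed in; nothing more can be done
None
```

The shelf is level, and I handed the job in at about 20 s with the arm still pressing the spirit level onto the board.

- **Levelling:** I laid the level lengthwise on the middle of the board and let go. The bubble went to the right, about 18 mm off centre, so the left end was low. I turned the left wing knob about 2 rad clockwise and left the right knob alone. The bubble then rested midway between the lines with the level released.
- **Press:** The closed fingertips push down on the solid top about 63 mm left of the middle. The force was steady at about 14 N, with a sideways load of about 3.5 N. Under the push the bubble read about 0.5 mm from the midpoint of the lines, inside the 4 mm limit. The same reading gave no offset with the level flat on the table at the start.
- **Other objects:** The jug, glass, honey jar, sugar caddy and board look unmoved in the last pictures. I compared only picture brightness; the board and glass areas changed most, probably from the arm's shadow, and I did not re-measure any positions.
- **Possible problem:** While the fingers closed on the level on the table, the wrist force briefly read about 28 N upward. I did not find the cause, but it stayed within the force limits.

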